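# Start the pottery wheel and bring it up to trimming speed

### The job

The bowl is clamped on the pottery wheel ready for trimming: start the wheel by pressing the green button right down with a fingertip while the yellow-knobbed speed lever still stands at off, then push the lever forward from behind, past the slow notch, until it rests at the fast stop, and leave it there. Only press and push: do not grip the knob and pick nothing up. Do not press the red stop button, keep off the bowl and the wheel-head, and leave everything else where it stands.

Things in the scene. Friction and masses are not known exactly. Their poses are not given: they have to be found in the camera images.
- wheel: table-top pottery wheel: grey housing, white deck 366 x 516 mm, 150 mm above the table. Origin: centre of its underside; x = its forward direction (away from the robot, turned by its yaw), y left, z up. A blue splash pan (324 mm across, rim 45 mm above the deck) sits at x 0, y +70 mm; the controls are to the right of it, at y -100 to -255 mm.
- wheel_head: the aluminium wheel-head in the pan with a holder that grips an upside-down terracotta bowl (152 mm across, foot ring uppermost, 104 mm above the deck). Stands still. Origin: on its axis, 4 mm above the deck, at wheel-frame x 0, y +70 mm.
- speed_lever (a joint): angle of the yellow-knobbed speed lever, rad: 0 = OFF stop (leans back to the robot), 0.5 = SLOW (upright, sprung notch), 1.0 = FAST stop (leans forward); grows as the knob is pushed along the wheel's +x. The detent's humps are at 0.22 and 0.78: let go, it snaps to the nearest of the three places. Pushing the knob takes up to 9 N out of OFF and 3 to 5 N out of SLOW; past 0.78 it goes home by itself.
- lever_knob (a point): centre of the yellow ball knob, 32 mm across, on a steel stem 10 mm thick. At angle q it lies 115*sin(q-0.5) mm along the wheel's x from lever_pivot and 115*cos(q-0.5) mm above it: 56 mm above the deck at OFF and FAST, 70 mm at SLOW, 110 mm travel. The knob has a rear and a front half shell; force on both at once counts as gripping it.
- lever_pivot (a point): hinge axis of the lever, 45 mm below the deck inside the housing, at wheel-frame x +12, y -165 mm; axis along the wheel's y. Axes as the wheel's. Marks on the plate beside its slot: white OFF, orange SLOW, green FAST.
- start_button_top (a point): centre of the top of the green start button, 28 mm across, 21 mm above the deck in a black collar 44 mm across, at wheel-frame x -122, y -138 mm. Pressed straight down.
- start_button (a joint): travel of the green button, m: 0 = out, 0.006 = fully down. Sprung: 5 N puts it fully down, it comes back by itself.
- stop_button_top (a point): centre of the top of the red stop button, same size and height, 60 mm to the right of the green one (wheel-frame y -198 mm). Not to be pressed.
- stop_button (a joint): travel of the red stop button, m: 0 = out, 0.006 = fully down.
- slip_jar: grey jar with black lid, 48 mm across, 62 mm high, standing on the deck beyond the lever. Origin: centre of its underside.
- loop_tool: trimming tool with wooden handle and wire loop, about 150 mm long, 13 mm thick, lying on the deck to the right of the lever. Origin: underside near its middle.
- blue_dish: blue glazed dish, 210 mm across, 26 mm high, on the table to the right. Origin: centre of its underside.
- water_bowl: white bowl, 130 mm across, 55 mm high, on the table to the right. Origin: centre of its underside.
- glaze_cup: green cup, 72 mm across, 75 mm high, on the table to the left. Origin: centre of its underside.
- stain_cup: orange cup, 72 mm across, 75 mm high, on the table to the left. Origin: centre of its underside.

How it is judged:
By the outcome, as a careful person would: the job done as asked, in the order asked, and still so for the second after the job is handed in, with the robot touching nothing.
It also fails if it takes over 45 s, if anything falls off the work surface, if the arm or the gripper's body presses on something with over 40 N, if the wrist force passes 120 N, or if a joint passes its speed limit or range.

### The arm

A 6-joint arm with a two-finger parallel gripper is mounted at the origin on the work surface. World frame = base frame: x ahead of the robot, y to its left, z up, the work surface at z = 0. Lengths are in m, angles in rad, forces in N, time in s.
With the tool pointing down it reaches from about 0.3 to 0.825 m from the base axis. Payload 5.4 kg.
Tool frame: the origin (TCP) lies between the finger pads; the fingertips stand 8 mm ahead of it and the grasp point (between the pads) lies 11 mm behind it (env.finger_overhang is the distance from the TCP to the fingertips, in m); z points along the fingers, y is the direction in which the jaws open and shut (so a half turn about z gives the same grasp; the last joint's range is limited). The gripper opens to 92 mm and grips with 3 to 60 N. Pads are 20 mm wide; open, the fingers measure 128 mm over their backs; the gripper's body (75 mm by 189 mm) begins 69 mm behind the grasp point.
Start: joints at [1.076, 0.158, 1.597, -0, 1.386, -0.21], TCP at [0.162, 0.552, 0.223] pointing down, gripper open.
Joint ranges: [-2.91, 2.91], [-0.94, 2.29], [0.18, 2.7], [-1.29, 4.43], [0.17, 2.64], [-3, 3]. Speed limits (rad/s): [2.57, 2.57, 3.14, 3.14, 3.14, 3.14].

### API

Orientations are given as a rotation vector (axis times angle).
In Python, from cell import env, viewer gives the robot as it stands.
- The arm moves only by the shell command python3 -m crank 'ROWS' [FORCE]. ROWS is JSON, a list that holds one entry, the list of rows, each a list of 7 numbers: the shift along the tool's x, y, z in mm, then the turn, a rotation vector about the tool's x, y, z in rad, then the opening, from 0 (shut) to 1 (fully open). In form: [[[tx, ty, tz, rx, ry, rz, jaw], ...]]. A call has exactly 10 rows; each row shifts and turns the pose as measured when the row begins, along the tool's axes as they then stand; what a row does not reach is not made up. A row lasts 1/10 s, in which the tool goes at most 50 mm and 8.59 degrees, less where a joint would pass 70% of its speed; a pose out of reach is approached as far as the arm can. A call is refused whole if a number of a shift passes 50 or a number of a turn 0.15, either way. A call with a gripper value outside its range is refused whole. The fingers move at their own pace and stop on an object; FORCE is the grip in N (left out, the last holds). Time passes only in rows, so rows that do not move let the fingers close, or fill a call up. It gives the time, the measured TCP pose, the force and the opening at its end, in the units of the state.
- env.observe(): the state, without advancing time (a new reading comes with each control period).
- viewer.capture(name): name is "side" or "top"; returns (picture, depth): 480x640x3 uint8, red, green, blue; 480x640 float32, m along the optical axis (not along the pixel's ray), 0 where there is no reading.
- viewer.calibration(name): a dict with "intrinsics" (3x3 intrinsics, pixels), "R" (3x3) and "t" (3): a world point X has camera coordinates R X + t. Camera axes: x right, y down, z forward; pixel columns grow to the right and rows downward; lengths in m; the calibration is good to about 2 mm. A picture is of the moment at which its call begins. calibration takes no time and is no camera call.
- env.sign_off(): hands the job in, once; it reports no verdict.
The state is a dict: "time_s": time; "qpos": joint angles; "joint_velocities": joint speeds; "joint_efforts": joint torques, N m; "ee_pos": TCP position; "eef_rot": TCP orientation; "wrist_force": force on the tool from outside, world axes, zero at the start; "wrist_torque": the same for the moment, N m; "finger_gap": opening from 0.0 (shut) to 1.0 (fully open).
Only numpy, scipy, OpenCV 4.12 (cv2) and the standard library are available. Lean on these libraries where they do the work, as an engineer would, in place of code of your own. Each camera call takes 0.05 s, during which the arm holds its last target. There are 200 camera calls.

## Working session

There is one attempt and no reset: what is moved stays moved. The work goes in short steps, Python scripts to look and compute and a shell command to move; the robot and the scene stay as the last step left them, time stands still between calls to the robot, and variables do not carry over. Pictures are saved under pics/ and viewed, about 8 in all and at most 12, crops included, and the job is handed in when it is done.

```bash
mkdir -p pics; ls; python3 - <<'E'
from cell import env, viewer
import cv2,numpy as np
s=env.observe(); print(s)
for n in("top","side"):
    p,d=viewer.capture(n); cv2.imwrite(f"pics/{n}0.png",p[:,:,::-1]); np.savez(f"pics/{n}0.npz",p=p,d=d)
    c=viewer.calibration(n); print(n,c)
E
```

```text
pics
{'time_s': 0.0, 'qpos': array([ 1.07587605e+00,  1.59023484e-01,  1.59819948e+00, -1.75139354e-05,
        1.38621281e+00, -2.10063527e-01]), 'joint_velocities': array([ 0.00115184, -0.00177914, -0.00079847, -0.00117872, -0.00033065,
        0.00119888]), 'joint_efforts': array([-1.45686481e-03, -3.85576701e+01, -3.22103870e+01,  6.99220528e-02,
        3.81290959e-02, -1.28704123e-04]), 'ee_pos': array([0.16129877, 0.55128377, 0.22164968]), 'eef_rot': array([-4.45847433e-01, -3.10916723e+00,  2.72595045e-03]), 'wrist_force': array([ 0.4743449 , -0.07933381,  0.67308143]), 'wrist_torque': array([-0.00746484, -0.01809884, -0.02858012]), 'finger_gap': 0.9984236803747395}
top {'intrinsics': array([[496.51149236,   0.        , 332.78654721],
       [  0.        , 496.51149236, 241.42397749],
       [  0.        ,   0.        ,   1.        ]]), 'R': array([[ 0.0096529 , -0.99994521, -0.00404983],
       [-0.98874699, -0.00894   , -0.14933005],
       [ 0.14928567,  0.00544573, -0.98877911]]), 't': array([-0.00772532,  0.59423073,  1.32261257])}
side {'intrinsics': array([[574.51783778,   0.        , 323.15564071],
       [  0.        , 574.51783778, 235.0786558 ],
       [  0.        ,   0.        ,   1.        ]]), 'R': array([[-0.90381263, -0.42782337, -0.00948106],
       [-0.30083233,  0.65097845, -0.69694115],
       [ 0.30433968, -0.62705201, -0.71706564]]), 't': array([0.54052574, 0.28857896, 1.74957418])}
```

View pics/top0.png

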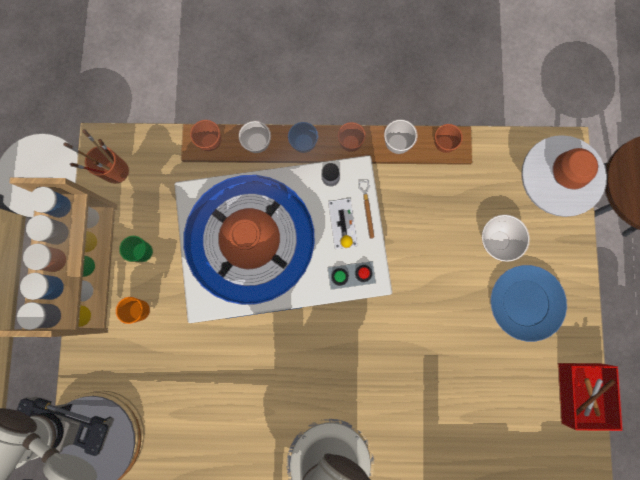

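View pics/side0.png

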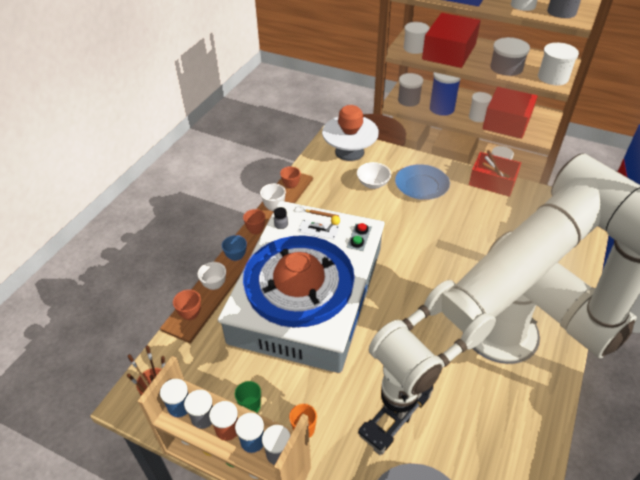

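The top view shows the green button at about (340,276), red at (364,273), the yellow knob at (346,242) and the jar at (330,174). The wheel is yawed a little. The side view shows the same: green (357,241), knob (335,219).

```bash
cat > h.py <<'E'
import cv2,numpy as np
from cell import env, viewer
def ray(n,uv):
    c=viewer.calibration(n);R,t=c["R"],c["t"]
    d=R.T@np.linalg.inv(c["intrinsics"])@np.array([uv[0],uv[1],1.]); return -R.T@t,d
def plane(n,uv,z):
    o,d=ray(n,uv); return o+d*(z-o[2])/d[2]
def two(uva,uvb):
    o1,d1=ray("top",uva);o2,d2=ray("side",uvb)
    s=np.linalg.lstsq(np.c_[d1,-d2],o2-o1,rcond=None)[0]
    a,b=o1+d1*s[0],o2+d2*s[1]; return (a+b)/2,np.linalg.norm(a-b)
def blob(p,lo,hi,box):
    x0,y0,x1,y1=box
    m=cv2.inRange(cv2.cvtColor(p[y0:y1,x0:x1],cv2.COLOR_RGB2HSV),lo,hi)
    n,l,st,c=cv2.connectedComponentsWithStats(m)
    i=1+np.argmax(st[1:,4]); return c[i]+[x0,y0],st[i,4]
G=((50,100,50),(80,255,255));Rd=((170,150,80),(180,255,255));Y=((22,130,120),(34,255,255))
E
python3 - <<'E'
from h import *
T=np.load("pics/top0.npz");S=np.load("pics/side0.npz")
bt=(318,225,385,295);bs=(320,205,385,255)
for nm,c,z in(("green",G,.171),("red",Rd,.171),("knob",Y,.206)):
    a,na=blob(T["p"],*c,bt);b,nb=blob(S["p"],*c,bs)
    print(nm,a,na,b,nb,two(a,b),plane("top",a,z).round(4),plane("side",b,z).round(4))
p=T["p"]; m=cv2.inRange(cv2.cvtColor(p,cv2.COLOR_RGB2HSV),(0,0,190),(180,40,255))
m[:150]=0;m[330:]=0;m[:,:170]=0;m[:,395:]=0
cs=max(cv2.findContours(m,0,2)[0],key=cv2.contourArea)
print("deck px",cv2.boxPoints(cv2.minAreaRect(cs)))
W=np.array([plane("top",q[0],.15)[:2] for q in cs],np.float32)
print(cv2.minAreaRect(W),cv2.boxPoints(cv2.minAreaRect(W)))
cv2.imwrite("pics/crop.png",cv2.resize(np.hstack([p[150:310,300:400],S["p"][180:340,270:390]])[:,:,::-1],None,fx=3.6,fy=3.6,interpolation=2))
E
```

```text
green [339.51639344 275.98360656] 122 [357.20289855 239.69565217] 69 (array([ 0.48907155, -0.02055823,  0.16319973]), np.float64(0.001189853988899487)) [ 0.489  -0.0203  0.171 ] [ 0.4858 -0.0137  0.171 ]Traceback (most recent call last):
  File "<stdin>", line 5, in <module>
  File "h.py", line 16, in blob
    i=1+np.argmax(st[1:,4]); return c[i]+[x0,y0],st[i,4]
        ~~~~~~~~~^^^^^^^^^^
    return _wrapfunc(a, 'argmax', axis=axis, out=out, **kwds)
    return bound(*args, **kwds)
ValueError: attempt to get argmax of an empty sequence
```

```bash
sed -i 's/Rd=((170,150,80),(180,255,255))/Rd=((0,150,80),(8,255,255))/' h.py
python3 - <<'E'
from h import *
T=np.load("pics/top0.npz");S=np.load("pics/side0.npz")
bt=(318,225,385,295);bs=(320,205,385,255)
for nm,c,z in(("green",G,.171),("red",Rd,.171),("knob",Y,.206)):
    a,na=blob(T["p"],*c,bt);b,nb=blob(S["p"],*c,bs)
    print(nm,a,na,b,nb,two(a,b),plane("top",a,z).round(4),plane("side",b,z).round(4))
p=T["p"]; m=cv2.inRange(cv2.cvtColor(p,cv2.COLOR_RGB2HSV),(0,0,190),(180,40,255))
m[:150]=0;m[330:]=0;m[:,:170]=0;m[:,395:]=0
cs=max(cv2.findContours(m,0,2)[0],key=cv2.contourArea)
W=np.array([plane("top",q[0],.15)[:2] for q in cs],np.float32)
print(cv2.minAreaRect(W),cv2.boxPoints(cv2.minAreaRect(W)))
cv2.imwrite("pics/crop.png",cv2.resize(np.hstack([p[150:310,300:400],S["p"][180:340,270:390]])[:,:,::-1],None,fx=3.6,fy=3.6,interpolation=2))
E
```

```text
green [339.51639344 275.98360656] 122 [357.20289855 239.69565217] 69 (array([ 0.48907155, -0.02055823,  0.16319973]), np.float64(0.001189853988899487)) [ 0.489  -0.0203  0.171 ] [ 0.4858 -0.0137  0.171 ]
red [363.42990654 272.57009346] 107 [361.77777778 226.88888889] 54 (array([ 0.49830616, -0.08003766,  0.16186652]), np.float64(0.0010579057680211057)) [ 0.498  -0.0794  0.171 ] [ 0.4946 -0.0716  0.171 ]
knob [346.14285714 241.11607143] 112 [335.21428571 219.73214286] 56 (array([ 0.57116361, -0.03554965,  0.20336093]), np.float64(0.0004000995099523714)) [ 0.571  -0.0354  0.206 ] [ 0.5699 -0.0331  0.206 ]
((0.607079029083252, 0.0008709579706192017), (0.361153244972229, 0.25193753838539124), 8.620487213134766) [[ 0.40966108  0.09835021]
 [ 0.44742373 -0.15074115]
 [ 0.804497   -0.0966083 ]
 [ 0.76673436  0.15248306]]
```

View pics/crop.png

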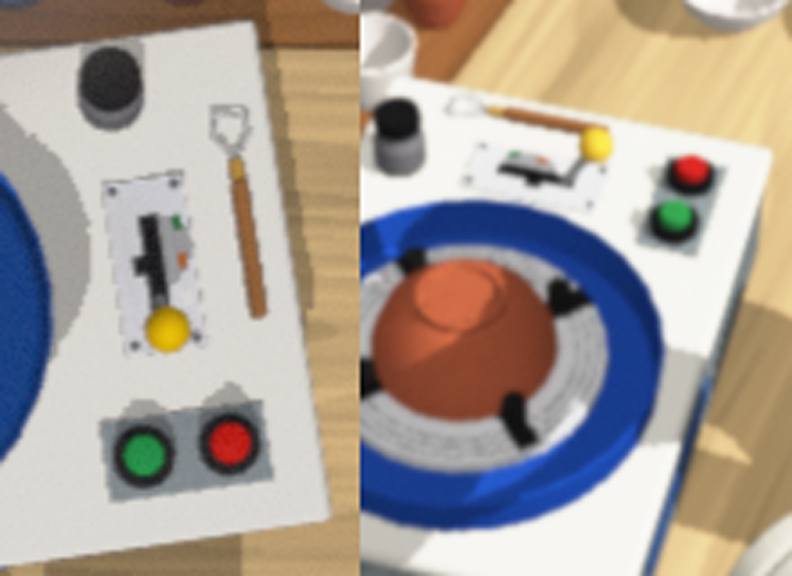

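```bash
cat >> h.py <<'E'
from scipy.spatial.transform import Rotation as Ro
YAW=np.radians(8.6); wx=np.array([np.cos(YAW),np.sin(YAW),0]); wy=np.array([-wx[1],wx[0],0]); GB=np.array([.489,-.0203,.171])
# wanted tool axes: x=wheel y, y=wheel x, z=down
RT=Ro.from_matrix(np.c_[wy,wx,[0,0,-1]])
def nav(tgt):
    s=env.observe();R=Ro.from_rotvec(s["eef_rot"])
    print("t",round(s["time_s"],2),"pos",s["ee_pos"].round(4),"F",s["wrist_force"].round(1),"gap",round(s["finger_gap"],3),"q",s["qpos"].round(2))
    print("shift mm (now-axes)",(R.inv().apply(tgt-s["ee_pos"])*1000).round(1),"(final axes)",(RT.inv().apply(tgt-s["ee_pos"])*1000).round(1),"turn",(R.inv()*RT).as_rotvec().round(3))
E
python3 -m crank '[[[0,0,-35,0,0,0,0.4],[0,0,-40,0,0,0,0.4],[0,0,-40,0,0,0,0.4],[-20,-20,-30,0,0,0,0.4],[-34,-33,0,0,0,0,0.4],[-34,-33,0,0,0,0,0.4],[-34,-33,0,0,0,0,0.4],[-34,-33,0,0,0,0,0.4],[-34,-33,0,0,0,0,0.4],[-34,-33,0,0,0,0,0.4]]]'
python3 -c "
from h import *
nav(GB-wx*.0275+[0,0,.1])"
```

```text
time_s: 1.1
ee_pos: [0.3165, 0.2721, 0.3682]
eef_rot: [-0.428, -3.109, 0.017]
wrist_force: [0.6, 0.4, 1.3]
finger_gap: 0.399
t 1.1 pos [0.3165 0.2721 0.3682] F [0.6 0.4 1.3] gap 0.399 q [ 0.42 -0.31  1.76 -0.01  1.7  -0.87]
shift mm (now-axes) [-220.2 -245.2   99.7] (final axes) [-315.    99.4   97.2] turn [-0.011  0.005  1.147]
```

```bash
python3 -m crank '[[[-36,-40,0,0,0,0,0.4],[-36,-40,0,0,0,0,0.4],[-36,-40,0,0,0,0,0.4],[-36,-40,0,0,0,0,0.4],[-36,-40,0,0,0,0,0.4],[-36,-40,0,0,0,0,0.4],[0,0,0,0,0,0.14,0.4],[0,0,0,0,0,0.14,0.4],[0,0,0,0,0,0.14,0.4],[0,0,0,0,0,0.14,0.4]]]'
python3 -m crank '[[[0,0,0,0,0,0.14,0.4],[0,0,0,0,0,0.14,0.4],[0,0,0,0,0,0.14,0.4],[0,0,0,0,0,0.14,0.4],[0,0,0,0,0,0.05,0.4],[0,0,0,0,0,0,0.4],[0,0,30,0,0,0,0.4],[0,0,30,0,0,0,0.4],[0,0,0,0,0,0,0.4],[0,0,0,0,0,0,0.4]]]'
python3 -c "
from h import *
nav(GB-wx*.0275+[0,0,.02])"
```

```text
time_s: 2.1
ee_pos: [0.4477, -0.0055, 0.3656]
eef_rot: [-1.314, -2.847, 0.021]
wrist_force: [-0.2, 0.1, -0.4]
finger_gap: 0.394
time_s: 3.1
ee_pos: [0.4455, -0.006, 0.3018]
eef_rot: [-2.136, -2.296, 0.026]
wrist_force: [-0.5, 0.5, -0.2]
finger_gap: 0.4
t 3.1 pos [ 0.4455 -0.006   0.3018] F [-0.5  0.5 -0.2] gap 0.4 q [-0.28 -0.22  1.81 -0.01  1.56 -0.35]
shift mm (now-axes) [-18.8  16.7 110.6] (final axes) [-20.6  13.4 110.8] turn [-0.016  0.006 -0.078]
```

```bash
python3 -m crank '[[[0,0,0,-0.016,0.006,-0.08,0.4],[-10,7,0,0,0,0,0.4],[-10,7,25,0,0,0,0.4],[0,0,25,0,0,0,0.4],[0,0,25,0,0,0,0.4],[0,0,10,0,0,0,0.4],[0,0,0,0,0,0,0.4],[0,0,0,0,0,0,0.4],[0,0,0,0,0,0,0.4],[0,0,0,0,0,0,0.4]]]'
python3 - <<'E'
from h import *
nav(GB-wx*.0275+[0,0,.02])
p,d=viewer.capture("top");q,d=viewer.capture("side")
cv2.imwrite("pics/c1.png",cv2.resize(np.hstack([p[170:330,290:410],q[150:310,290:410]])[:,:,::-1],None,fx=3.3,fy=3.3,interpolation=2))
E
```

```text
time_s: 4.1
ee_pos: [0.4737, -0.03, 0.2288]
eef_rot: [2.038, 2.363, 0.011]
wrist_force: [0.4, 0.2, 0.5]
finger_gap: 0.4
t 4.1 pos [ 0.4737 -0.03    0.2288] F [0.4 0.2 0.5] gap 0.4 q [-0.32 -0.13  1.88 -0.    1.37 -0.46]
shift mm (now-axes) [  7.7 -11.7  37.5] (final axes) [  7.3 -10.9  37.8] turn [ 0.019  0.012 -0.003]
```

View pics/c1.png

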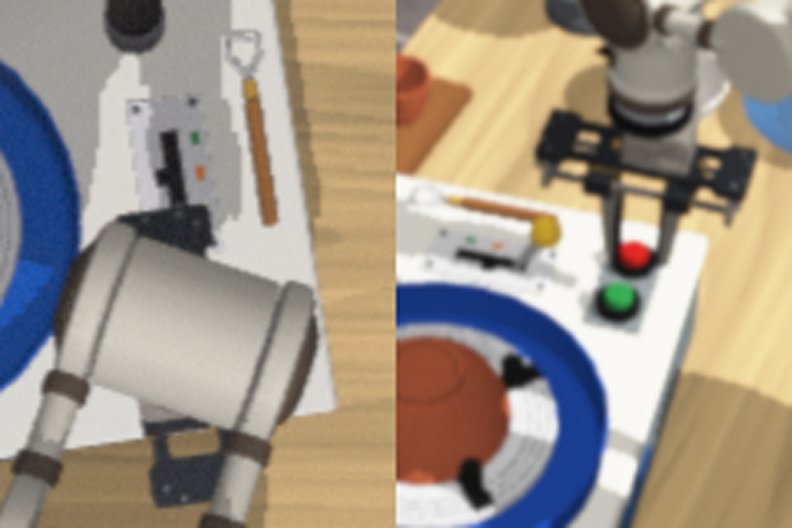

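The top view shows the gripper over the buttons, with the lever still at off. The side view shows both fingers, green button at about (617,298) in the crop, and the tips still about 50 mm above the buttons. I'll correct sideways and go lower.

```bash
python3 -m crank '[[[0,0,0,0.02,0.012,0,0.4],[4,-6,0,0,0,0,0.4],[4,-5,0,0,0,0,0.4],[0,0,10,0,0,0,0.4],[0,0,10,0,0,0,0.4],[0,0,6,0,0,0,0.4],[0,0,0,0,0,0,0.4],[0,0,0,0,0,0,0.4],[0,0,0,0,0,0,0.4],[0,0,0,0,0,0,0.4]]]'
python3 - <<'E'
from h import *
nav(GB-wx*.0275+[0,0,.02])
q,d=viewer.capture("side")
s=env.observe();R=Ro.from_rotvec(s["eef_rot"]);c=viewer.calibration("side")
for y in(.0184,.0364):
  X=s["ee_pos"]+R.apply([0,y,.008]);k=c["intrinsics"]@(c["R"]@X+c["t"]);print(X.round(4),k[:2]/k[2])
cv2.imwrite("pics/c2.png",cv2.resize(q[190:270,310:410][:,:,::-1],None,fx=6,fy=6,interpolation=2))
E
```

```text
time_s: 5.2
ee_pos: [0.4598, -0.0227, 0.2]
eef_rot: [-2.05, -2.376, 0.002]
wrist_force: [0.4, -0.2, 0.4]
finger_gap: 0.403
t 5.2 pos [ 0.4598 -0.0227  0.2   ] F [ 0.4 -0.2  0.4] gap 0.403 q [-0.31 -0.13  1.93  0.    1.34 -0.46]
shift mm (now-axes) [-2.   1.7  9. ] (final axes) [-1.9  1.7  9. ] turn [-0.004 -0.002 -0.003]
[ 0.4781 -0.02    0.1921] [360.54583861 234.38949343]
[ 0.4959 -0.0174  0.192 ] [354.88720545 233.22713241]
```

View pics/c2.png

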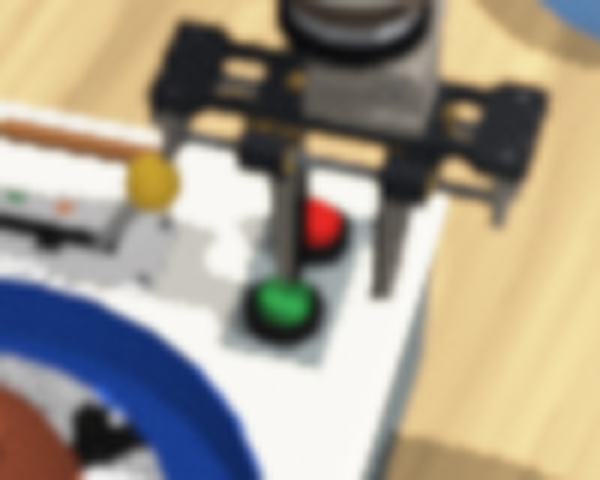

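The front fingertip sits just over the green button, at crop (290,275), as predicted. I'll check that the gripper body's front end clears the knob before pressing.

```bash
python3 - <<'E'
from h import *
s=env.observe();R=Ro.from_rotvec(s["eef_rot"]);c=viewer.calibration("side")
for x in(-.0375,.0375):
 for y in(-.0945,.0945):
  for z in(-.08,-.04):
   X=s["ee_pos"]+R.apply([x,y,z]);k=c["intrinsics"]@(c["R"]@X+c["t"]);k=k[:2]/k[2];print(x,y,z,X.round(3),((k-[310,190])*6).round())
E
```

```text
-0.0375 -0.0945 -0.08 [ 0.372 -0.074  0.28 ] [549. 136.]
-0.0375 -0.0945 -0.04 [ 0.372 -0.074  0.24 ] [542. 193.]
-0.0375 0.0945 -0.08 [ 0.559 -0.046  0.28 ] [182.  64.]
-0.0375 0.0945 -0.04 [ 0.559 -0.046  0.24 ] [181. 122.]
0.0375 -0.0945 -0.08 [0.361 0.    0.281] [518. 239.]
0.0375 -0.0945 -0.04 [0.361 0.    0.241] [512. 296.]
0.0375 0.0945 -0.08 [0.548 0.028 0.28 ] [141. 163.]
0.0375 0.0945 -0.04 [0.548 0.028 0.24 ] [141. 220.]
```

```bash
python3 -m crank '[[[-2,2,0,0,0,0,0.4],[0,0,8,0,0,0,0.4],[0,0,6,0,0,0,0.4],[0,0,4,0,0,0,0.4],[0,0,4,0,0,0,0.4],[0,0,3,0,0,0,0.4],[0,0,3,0,0,0,0.4],[0,0,0,0,0,0,0.4],[0,0,0,0,0,0,0.4],[0,0,0,0,0,0,0.4]]]'
python3 - <<'E'
from h import *
nav(GB-wx*.0275+[0,0,-.014])
E
```

```text
time_s: 6.25
ee_pos: [0.4637, -0.0251, 0.1793]
eef_rot: [2.05, 2.381, -0.002]
wrist_force: [-2.1, 0.6, 3.4]
finger_gap: 0.404
t 6.25 pos [ 0.4637 -0.0251  0.1793] F [-2.1  0.6  3.4] gap 0.404 q [-0.31 -0.1   1.95 -0.    1.29 -0.46]
shift mm (now-axes) [ 0.9 -1.8 22.3] (final axes) [ 0.9 -1.8 22.3] turn [-0.001  0.001 -0.001]
```

```bash
python3 -m crank '[[[0,0,3,0,0,0,0.4],[0,0,3,0,0,0,0.4],[0,0,3,0,0,0,0.4],[0,0,3,0,0,0,0.4],[0,0,3,0,0,0,0.4],[0,0,3,0,0,0,0.4],[0,0,3,0,0,0,0.4],[0,0,3,0,0,0,0.4],[0,0,3,0,0,0,0.4],[0,0,3,0,0,0,0.4]]]'
python3 - <<'E'
from h import *
nav(GB-wx*.0275)
q,d=viewer.capture("side")
cv2.imwrite("pics/c3.png",cv2.resize(q[190:270,310:410][:,:,::-1],None,fx=6,fy=6,interpolation=2))
E
```

```text
time_s: 7.25
ee_pos: [0.4642, -0.0253, 0.177]
eef_rot: [2.043, 2.386, -0.009]
wrist_force: [-13.3, 2.2, 24.5]
finger_gap: 0.397
t 7.25 pos [ 0.4642 -0.0253  0.177 ] F [-13.3   2.2  24.5] gap 0.397 q [-0.31 -0.09  1.95 -0.01  1.29 -0.46]
shift mm (now-axes) [ 1.3 -2.2  6. ] (final axes) [ 1.3 -2.2  6. ] turn [-0.004  0.004  0.004]
```

View pics/c3.png

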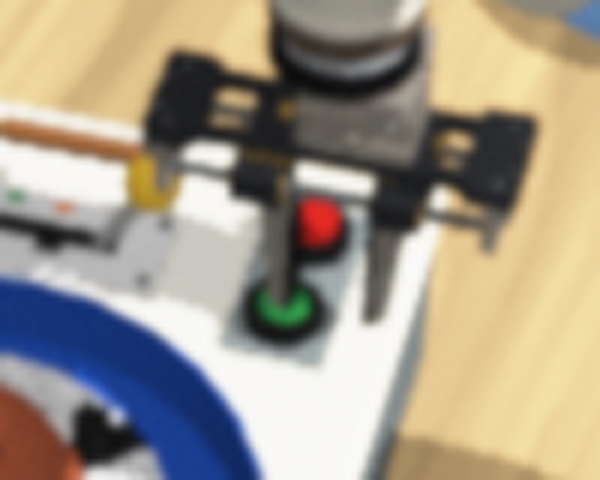

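The picture shows the fingertip on the green button at crop (285,300). The body's front end appears right by the knob, at (160,175). A force of 24 N up with 13 N back is suspicious, so I'll locate the contact from the wrench.

```bash
python3 - <<'E'
from h import *
s=env.observe();R=Ro.from_rotvec(s["eef_rot"])
f=R.inv().apply(s["wrist_force"]);t=s["wrist_torque"]
print("F tool",f.round(2),"T raw",t.round(3),"T tool",R.inv().apply(t).round(3))
for nm,r in(("tip",[0,.0275,.008]),("knob/body",[-.01,.0945,-.08])):
  for o in(0,-.08,-.15,-.2,-.25):
    print(nm,"ref z",o,"T tool pred",np.cross(np.array(r)-[0,0,o],f).round(2))
E
```

```text
F tool [  4.73 -13.09 -25.4 ] T raw [0.492 1.986 0.062] T tool [ 1.886  0.792 -0.073]
tip ref z 0 T tool pred [-0.59  0.04 -0.13]
tip ref z -0.08 T tool pred [ 0.45  0.42 -0.13]
tip ref z -0.15 T tool pred [ 1.37  0.75 -0.13]
tip ref z -0.2 T tool pred [ 2.02  0.98 -0.13]
tip ref z -0.25 T tool pred [ 2.68  1.22 -0.13]
knob/body ref z 0 T tool pred [-3.45 -0.63 -0.32]
knob/body ref z -0.08 T tool pred [-2.4  -0.25 -0.32]
knob/body ref z -0.15 T tool pred [-1.48  0.08 -0.32]
knob/body ref z -0.2 T tool pred [-0.83  0.31 -0.32]
knob/body ref z -0.25 T tool pred [-0.17  0.55 -0.32]
```

The wrench puts the contact at the fingertip, not at the body. I'll back off a little and read the force, to tell the button spring from the collar, and re-centre at the same time.

```bash
python3 -c "
from cell import env;print(env.finger_overhang)"
python3 -m crank '[[[0,0,-4,0,0,0,0.4],[0,0,-4,0,0,0,0.4],[0,0,-4,0,0,0,0.4],[1,-2,0,0,0,0,0.4],[0,0,0,0,0,0,0.4],[0,0,3,0,0,0,0.4],[0,0,0,0,0,0,0.4],[0,0,0,0,0,0,0.4],[0,0,0,0,0,0,0.4],[0,0,0,0,0,0,0.4]]]'
python3 - <<'E'
from h import *
nav(GB-wx*.0275)
for i in range(3): print(env.observe()["ee_pos"].round(4),end=" ")
E
```

```text
0.008
time_s: 8.3
ee_pos: [0.4611, -0.0242, 0.1835]
eef_rot: [-2.043, -2.385, 0.01]
wrist_force: [-0.8, -0.0, 1.0]
finger_gap: 0.398
t 8.3 pos [ 0.4611 -0.0242  0.1835] F [-0.8 -0.   1. ] gap 0.398 q [-0.31 -0.1   1.94 -0.01  1.31 -0.46]
shift mm (now-axes) [-0.3  0.8 12.5] (final axes) [-0.3  0.7 12.5] turn [-0.006  0.003  0.004]
[ 0.4611 -0.0242  0.1835] [ 0.4611 -0.0242  0.1835] [ 0.4611 -0.0242  0.1835]
```

```bash
python3 -m crank '[[[0,0,2,0,0,0,0.4],[0,0,2,0,0,0,0.4],[0,0,0,0,0,0,0.4],[0,0,0,0,0,0,0.4],[0,0,0,0,0,0,0.4],[0,0,0,0,0,0,0.4],[0,0,0,0,0,0,0.4],[0,0,0,0,0,0,0.4],[0,0,0,0,0,0,0.4],[0,0,0,0,0,0,0.4]]]'
python3 -m crank '[[[0,0,3,0,0,0,0.4],[0,0,3,0,0,0,0.4],[0,0,3,0,0,0,0.4],[0,0,3,0,0,0,0.4],[0,0,3,0,0,0,0.4],[0,0,3,0,0,0,0.4],[0,0,3,0,0,0,0.4],[0,0,3,0,0,0,0.4],[0,0,3,0,0,0,0.4],[0,0,3,0,0,0,0.4]]]'
python3 - <<'E'
from h import *
nav(GB-wx*.0275)
E
```

```text
time_s: 9.3
ee_pos: [0.4612, -0.0243, 0.1804]
eef_rot: [-2.043, -2.385, 0.01]
wrist_force: [-1.3, 0.8, 3.3]
finger_gap: 0.398
time_s: 10.3
ee_pos: [0.4617, -0.0245, 0.1771]
eef_rot: [2.037, 2.391, -0.015]
wrist_force: [-12.9, 2.2, 24.4]
finger_gap: 0.397
t 10.3 pos [ 0.4617 -0.0245  0.1771] F [-12.9   2.2  24.4] gap 0.397 q [-0.31 -0.1   1.95 -0.01  1.29 -0.47]
shift mm (now-axes) [0.1 0.1 6.1] (final axes) [0.1 0.1 6.1] turn [-0.007  0.007  0.01 ]
```

The readings are 1.0 N at 175 mm tip height, 3.3 N at 172 mm, then a hard stop at 169 mm. That fits a 6 mm sprung travel reaching its end, and the last press was centred. Next I lift, shut the fingers and go behind the knob.

```bash
python3 -m crank '[[[0,0,-20,0,0,0,0.4],[0,0,-25,0,0,0,0.4],[0,0,-20,0,0,0,0],[0,0,0,0,0,0,0],[-9,19,0,0,0,0,0],[-9,19,0,0,0,0,0],[-9,19,0,0,0,0,0],[0,0,0,0,0,0,0],[0,0,0,0,0,0,0],[0,0,0,0,0,0,0]]]'
python3 - <<'E'
from h import *
nav(GB+wx*.030-wy*.027+[0,0,.039])
E
```

```text
time_s: 11.3
ee_pos: [0.5211, -0.041, 0.2335]
eef_rot: [-2.032, -2.386, 0.021]
wrist_force: [0.1, 0.2, 0.8]
finger_gap: 0.006
t 11.3 pos [ 0.5211 -0.041   0.2335] F [0.1 0.2 0.8] gap 0.006 q [-0.3   0.03  1.72 -0.01  1.41 -0.46]
shift mm (now-axes) [-1.6  1.7 23.4] (final axes) [-1.7  1.4 23.5] turn [-0.015  0.003  0.01 ]
```

```bash
python3 -m crank '[[[0,0,0,-0.015,0.003,0.01,0],[-2,0,8,0,0,0,0],[0,0,8,0,0,0,0],[0,0,7,0,0,0,0],[0,0,0,0,0,0,0],[0,0,0,0,0,0,0],[0,0,0,0,0,0,0],[0,0,0,0,0,0,0],[0,0,0,0,0,0,0],[0,0,0,0,0,0,0]]]'
python3 - <<'E'
from h import *
nav(GB+wx*.030-wy*.027+[0,0,.039])
q,d=viewer.capture("side")
a,n=blob(q,*Y,(320,205,385,255));print(a,n)
cv2.imwrite("pics/c4.png",cv2.resize(q[190:270,290:390][:,:,::-1],None,fx=6,fy=6,interpolation=2))
E
```

```text
time_s: 12.3
ee_pos: [0.5195, -0.0424, 0.2081]
eef_rot: [-2.05, -2.381, -0.002]
wrist_force: [-0.4, 0.2, 0.1]
finger_gap: 0.005
t 12.3 pos [ 0.5195 -0.0424  0.2081] F [-0.4  0.2  0.1] gap 0.005 q [-0.31  0.03  1.76  0.    1.35 -0.46]
shift mm (now-axes) [-0.6  3.1 -1.9] (final axes) [-0.6  3.1 -1.9] turn [ 0.001 -0.001 -0.001]
[334.95833333 220.0625    ] 48
```

View pics/c4.png

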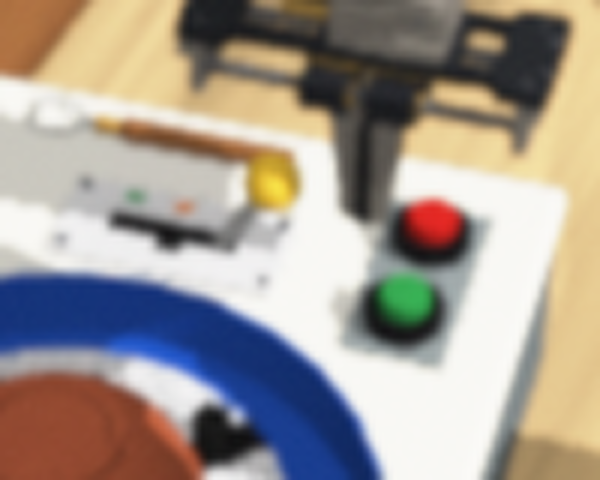

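The fingers stand right behind the knob, with the tip at crop (365,215) and the knob at (273,182). The lever is still at off and both buttons are up. I push now, following the knob's arc.

```bash
python3 -m crank '[[[0,8,0,0,0,0,0],[0,8,0,0,0,0,0],[0,9,-2,0,0,0,0],[0,9,-3,0,0,0,0],[0,9,-3,0,0,0,0],[0,9,-2,0,0,0,0],[0,9,-2,0,0,0,0],[0,9,0,0,0,0,0],[0,9,0,0,0,0,0],[0,0,0,0,0,0,0]]]'
python3 - <<'E'
from h import *
nav(GB+wx*.139-wy*.027+[0,0,.041])
q,d=viewer.capture("side")
cv2.imwrite("pics/c5.png",cv2.resize(q[180:260,280:380][:,:,::-1],None,fx=6,fy=6,interpolation=2))
E
```

```text
time_s: 13.35
ee_pos: [0.6006, -0.0304, 0.2217]
eef_rot: [-2.043, -2.375, 0.016]
wrist_force: [-1.7, -0.1, 1.0]
finger_gap: 0.004
t 13.35 pos [ 0.6006 -0.0304  0.2217] F [-1.7 -0.1  1. ] gap 0.004 q [-0.25  0.24  1.51 -0.01  1.41 -0.4 ]
shift mm (now-axes) [-0.4 30.3  9.3] (final axes) [-0.3 30.1  9.7] turn [-0.014 -0.     0.   ]
```

View pics/c5.png

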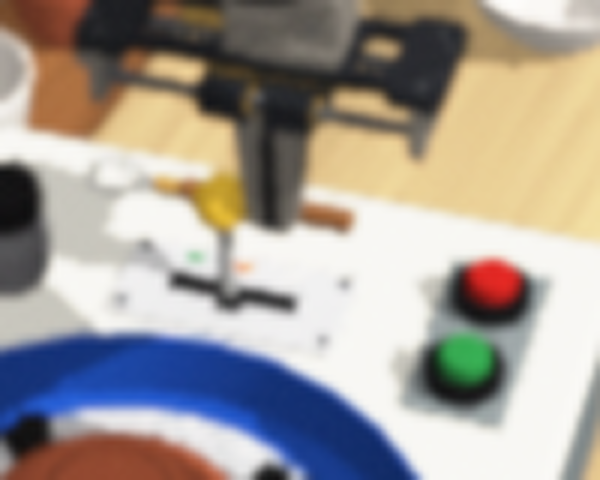

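The lever now stands about upright at the slow notch, with the knob at crop (220,203) and the fingers just behind it. I push on past the hump.

```bash
python3 -m crank '[[[0,8,0,-0.014,0,0,0],[0,8,1,0,0,0,0],[0,8,2,0,0,0,0],[0,8,2,0,0,0,0],[0,6,2,0,0,0,0],[0,0,0,0,0,0,0],[0,0,0,0,0,0,0],[0,0,0,0,0,0,0],[0,0,0,0,0,0,0],[0,0,0,0,0,0,0]]]'
python3 - <<'E'
from h import *
nav(GB+wx*.139-wy*.027+[0,0,.041])
q,d=viewer.capture("side")
cv2.imwrite("pics/c6.png",cv2.resize(q[180:260,270:370][:,:,::-1],None,fx=6,fy=6,interpolation=2))
E
```

```text
time_s: 14.4
ee_pos: [0.6399, -0.0242, 0.2134]
eef_rot: [-2.049, -2.381, -0.002]
wrist_force: [-0.5, 0.2, -0.5]
finger_gap: 0.004
t 14.4 pos [ 0.6399 -0.0242  0.2134] F [-0.5  0.2 -0.5] gap 0.004 q [-0.23  0.33  1.41  0.    1.4  -0.38]
shift mm (now-axes) [-0.6 -9.6  1.4] (final axes) [-0.6 -9.6  1.4] turn [ 0.001 -0.001 -0.   ]
```

View pics/c6.png

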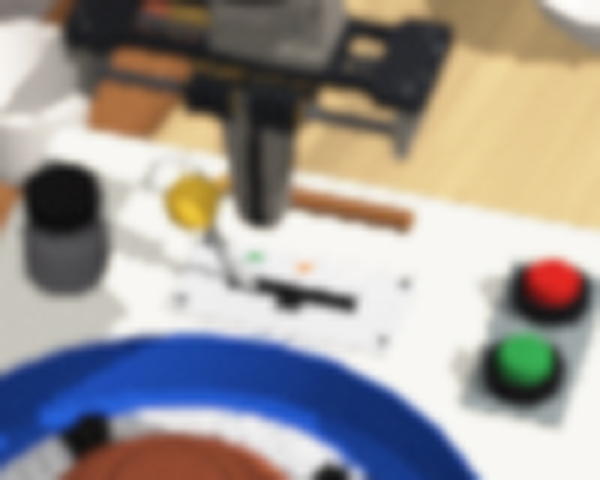

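The lever leans forward and rests at fast, with the knob at crop (193,202), clear of the fingers. I back off, lift away and check.

```bash
python3 -m crank '[[[0,-15,0,0,0,0,0],[0,-15,-20,0,0,0,0],[0,-10,-35,0,0,0,0],[0,-20,-40,0,0,0,0],[0,-30,-40,0,0,0,0],[0,-40,-20,0,0,0,0],[0,-40,0,0,0,0,0],[0,-40,0,0,0,0,0],[0,0,0,0,0,0,0],[0,0,0,0,0,0,0]]]'
python3 - <<'E'
from h import *
s=env.observe();print(s["ee_pos"],s["wrist_force"].round(1))
p,_=viewer.capture("top");q,_=viewer.capture("side")
print("expected FAST knob",GB+wx*.1892-wy*.027+[0,0,.035])
b,n=blob(q,*Y,(280,190,350,240));print("side",b,n,plane("side",b,.206))
try:
    a,n=blob(p,*Y,(318,170,385,260));print("top",a,n,two(a,b))
except ValueError: print("knob hidden in top")
cv2.imwrite("pics/c7.png",np.hstack([p[120:340,160:400],q[150:370,200:440]])[:,:,::-1].repeat(1,0))
E
```

```text
time_s: 15.45
ee_pos: [0.4239, -0.0566, 0.3757]
eef_rot: [2.046, 2.377, 0.001]
wrist_force: [0.4, -0.3, -0.8]
finger_gap: 0.004
[ 0.42393676 -0.05662727  0.37565211] [ 0.4 -0.3 -0.8]
expected FAST knob [ 0.68011016 -0.01870434  0.206     ]
side [301.92857143 213.08928571] 56 [ 0.6779739  -0.01636461  0.206     ]
top [339.59090909 197.3       ] 110 (array([ 0.67990145, -0.01887877,  0.20323941]), np.float64(0.0010097180830731917))
```

View pics/c7.png

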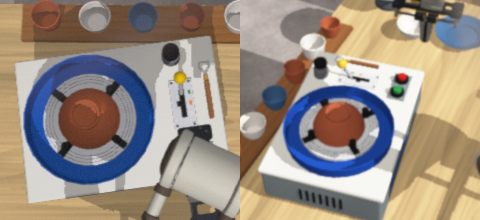

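The knob is at (0.680, -0.019) m, as expected for fast. The jar, tool and bowl are in place, the buttons are up and the arm is clear.

```bash
python3 -c "
from cell import env
print(env.sign_off())"
```

```text
the job is handed in; nothing more can be done
None
```

The green button was pressed to its hard stop with the lever still at off, and the lever now rests at the fast stop. The job was handed in at about 15.5 s.

- **Button:** I pressed it with one fingertip, twice, the second time after re-centring by about 2 mm. The force rose from 1.0 N to 3.3 N, then hit a hard stop at about 24 N. That fits the full 6 mm of sprung travel.
- **Lever:** I pushed the knob from behind with the fingers shut, past slow, until it snapped to fast by itself. After backing off, both cameras put the knob at (0.680, -0.019) m, against (0.680, -0.019) m expected for fast. No force was left on the wrist.
- **Everything else:** The last picture shows the jar, trimming tool, bowl and red button undisturbed. I judged this by eye and did not measure it.

**One disagreement:** The fingertip height worked out from the robot's readings was about 4 mm higher at contact and at the stop than the stated button heights. I therefore judged the full press from the force and travel, since I could not read the button's joint directly. The press also showed about 13 N of sideways force at the fingertip.

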